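# Slide a brass sheet out of the groove and lay it on the soldering block

### The arm

A 7-joint arm with a two-finger parallel gripper is mounted at the origin on the work surface. World frame = base frame: x ahead of the robot, y to its left, z up, the work surface at z = 0. Lengths are in mm, angles in rad, forces in N, time in s.
With the tool pointing down it reaches from about 400 to 850 mm from the base axis. Payload 4.4 kg.
Tool frame: the origin (TCP) lies on the mounting face of the last link; the fingertips stand 199 mm ahead of it and the grasp point (between the pads) lies 180 mm ahead of it; z points along the fingers, y is the direction in which the jaws open and shut (so a half turn about z gives the same grasp; the last joint's range is limited). The gripper opens to 94 mm and grips with 3 to 60 N. Pads are 16 mm wide; open, the fingers measure 119 mm over their backs; the gripper's body (75 mm by 177 mm) begins 78 mm behind the grasp point.
Start: joints at [-1.244, 0.628, 0.038, 1.517, -0.027, 0.996, -0.02], TCP at [248.788, 600.516, 404.678] pointing down, gripper open.
Joint ranges: [-3.06, 3.06], [-0.37, 2.12], [-1.25, 1.32], [0.18, 2.47], [-1.1, 4.24], [0.23, 1.98], [-2.94, 2.94]. Speed limits (rad/s): [2.57, 2.57, 3.14, 3.14, 3.14, 3.14, 3.14].

### API

Orientations are given as a unit quaternion [x, y, z, w].
In Python, from workcell import arm gives the robot as it stands. The module is installed in compiled form; this text tells all that it offers.
- The arm moves only by the tool arm_command, never from a script. Its argument "rows" is a list of rows, each an object of numbers: "hand": the gripper command: -1 is shut, 1 is fully open, values between are in proportion; "dx", "dy", "dz": the shift along the tool's x, y, z in cm; "spin": the turn about the tool's z in degrees. In form: [{"hand": .., "dx": .., "dy": .., "dz": .., "spin": ..}, ...]. A call has 1 to 8 rows; each row is the pose to reach, as a shift and turn from the pose measured when the call began, along the tool's axes at that moment; what a row does not reach only later rows make up. A row lasts 1/12 s, in which the tool goes at most 41.7 mm and 7.16 degrees, less where a joint would pass 70% of its speed; a pose out of reach is approached as far as the arm can. A call with a gripper value outside its range is refused whole. The fingers move at their own pace and stop on an object; the grip force is fixed at half the most. Time passes only in rows, so rows that repeat a pose let the fingers close. It gives the time, the measured TCP pose, the force and the opening at its end, in the units of the state.
- arm.get_obs(): the state, without advancing time (a new reading comes with each control period).
- arm.capture(name): name is "scene" or "top" or "wrist"; returns (picture, depth): 480x640x3 uint8, red, green, blue; 480x640 float32, mm along the optical axis (not along the pixel's ray), 0 where there is no reading.
- arm.camera_params(name): a dict with "mtx" (3x3 intrinsics, pixels), "k1" (the pictures are not rectified: a ray, as slopes to the right and down, at radius r is drawn at 1 + k1 r^2 times it, then the intrinsics apply), "T" (4x4, takes a point from camera to world coordinates). Camera axes: x right, y down, z forward; pixel columns grow to the right and rows downward; lengths in mm; the calibration is good to about 2 mm. A picture is of the moment at which its call begins: read the wrist's pose just before it. camera_params takes no time and is no camera call; for the wrist camera it gives the pose at the moment of the call.
- arm.sign_off(): hands the job in, once; it reports no verdict.
The state is a dict: "time": time; "q": joint angles; "qvel": joint speeds; "joint_torque": joint torques, N m; "eef_pos": TCP position; "ee_rot": TCP orientation; "ft_force": force on the tool from outside, world axes, zero at the start; "wrist_torque": the same for the moment, N m; "width": finger opening in mm.
Only numpy, scipy, OpenCV 4.12 (cv2) and the standard library are available. Lean on these libraries where they do the work, as an engineer would, in place of code of your own. Each camera call takes 0.05 s, during which the arm holds its last target. There are 200 camera calls.

### The job

The brass sheet lies sunk flush in the groove of the wooden board under a sprung plunger, where its edges cannot be gripped: bring closed fingertips down on it slowly (about 5 mm/s), press just hard enough to drag it, never over 18 N or it gets marked, and slide it out of the groove's open end until about a third of its length overhangs. Then take the overhanging part by its two long edges, lift it clear and set it down flat on the pale soldering block, centred and lined up lengthwise, letting go only once it rests there. Do not drop the sheet, and leave everything else on the bench where it is.

Things in the scene. Friction and masses are not known exactly. Their poses are not given: they have to be found in the camera images.
- sheet: brass sheet 110 mm long (its x), 56 wide (its y), 3 thick, 120 to 205 g; origin: centre of its underside, z up. Starts in the groove, x along the board's x, front end 16 to 23 mm inside the open end. Friction on the groove about 0.18, under bare fingertips about 0.4: it needs a press of about 8 to 13 N to move, less once clear of the plunger; if it slips, press harder.
- board: fixed wooden board 160 x 160 mm, 70 high; origin: centre of its underside. In its top, along the middle, a groove 3 mm deep, 60 wide (y), 135 long: open at the board's -x face (robot side), closed at board x = +55 mm. Its shoulders are flush with the sheet's top. Below the overhang is only the bench. The sheet tips off if over 55 mm overhangs.
- clamp (a point): point on the board at (30, 0, 70) mm in its frame: foot of a 12 mm sprung steel plunger that holds the sheet's rear end down with about 3.5 N; the sheet slides out under it. It sits in a fixed steel bridge over the groove, board x 23 to 37, y -42 to +42, up to 30 mm above the board, the plunger's stem to 42 mm.
- mouth (a point): point on the board: middle of the groove floor's edge at the open end, board frame (-80, 0, 67) mm. The sheet is slid past it along the board's -x.
- block: fixed pale soldering block 90 long (its x), 40 wide (its y), top 50 mm above the bench, on a fixed tile 130 x 90 x 8 mm; origin: centre of the underside. Narrower than the sheet: fingers holding the sheet's long edges pass beside it with 8 mm to spare a side.
- block_top (a point): centre of the block's top face, 50 mm above the bench: the middle of the sheet's underside belongs here, its length along the block's length (either way round).
- rings: stack of brass ring blanks, 24 mm across, 14 mm high, standing on the board's shoulder; bystander, leave it; origin on its underside
- graver: hand graver with red handle, lying, 140 mm long; bystander, leave it; origin on its underside
- wax: block of green carving wax 62 x 32 x 26 mm; bystander, leave it; origin on its underside
- flux: white jar 52 mm across, 75 mm high; bystander, leave it; origin on its underside
- pickle: white bowl 90 mm across, 40 mm high; bystander, leave it; origin on its underside
- pliers: flat-nose pliers, about 140 mm long; bystander, leave it; origin on its underside
- mandrel: steel ring mandrel with wooden handle, lying, 250 mm long, 28 mm high; bystander, leave it; origin on its underside

How it is judged:
By the outcome, as a careful person would: the job done as asked, in the order asked, and still so for the second after the job is handed in, with the robot touching nothing.
It also fails if it takes over 69 s, if anything falls off the work surface, if the arm or the gripper's body presses on something with over 40 N, if the wrist force passes 120 N, or if a joint passes its speed limit or range.

## Working session

There is one attempt and no reset: what is moved stays moved. The work goes in short steps, Python scripts to look and compute and a tool call to move; the robot and the scene stay as the last step left them, time stands still between calls to the robot, and variables do not carry over. Pictures are saved under pics/ and viewed, about 8 in all and at most 12, crops included, and the job is handed in when it is done.

Besides the shell and the picture viewer there is one more tool, called after "Emit:" as name(argument=value, ...), one argument or row to a line, values as JSON. arm_command: Moves the arm, as the interface text tells. Its arguments: {"type":"object","properties":{"rows":{"type":"array"}},"required":["rows"]}

```bash
mkdir -p pics; cat > h.py <<'E'
import numpy as np, cv2
from workcell import arm
from scipy.spatial.transform import Rotation as R
def cap(n):
    p=arm.camera_params(n); im,d=arm.capture(n); return im,d,p
def ray(p,u,v):
    K=np.array(p['mtx'],float); x,y=(u-K[0,2])/K[0,0],(v-K[1,2])/K[1,1]
    k=p['k1']; a,b=x,y
    for _ in range(20):
        r2=a*a+b*b; a,b=x/(1+k*r2),y/(1+k*r2)
    return np.array([a,b,1.])
def onplane(p,u,v,z):
    T=np.array(p['T']); d=T[:3,:3]@ray(p,u,v); o=T[:3,3]; return o+d*(z-o[2])/d[2]
def bydepth(p,d,u,v):
    T=np.array(p['T']); return T[:3,:3]@(ray(p,u,v)*d[int(v),int(u)])+T[:3,3]
def save(n,im): cv2.imwrite('pics/'+n+'.png',im[:,:,::-1])
E
python3 - <<'E'
from h import *
for n in('top','scene'):
    im,d,p=cap(n); save(n+'0',im); np.savez(n+'0',im=im,d=d); print(n,np.round(p['mtx'],1).tolist(),p['k1'],np.round(p['T'],2).tolist())
o=arm.get_obs(); print({k:np.round(v,3).tolist() for k,v in o.items()})
print(R.from_quat(o['ee_rot']).as_matrix().round(3))
E
```

```text
top [[486.9, 0.0, 319.5], [0.0, 486.9, 238.8], [0.0, 0.0, 1.0]] -0.004126742165541408 [[-0.01, -1.0, 0.04, 484.93], [-1.0, 0.01, -0.0, 15.81], [0.0, -0.04, -1.0, 1163.75], [0.0, 0.0, 0.0, 1.0]]
scene [[500.9, 0.0, 319.6], [0.0, 500.9, 244.0], [0.0, 0.0, 1.0]] -0.024474274069079288 [[0.39, 0.58, -0.72, 1327.17], [0.92, -0.26, 0.29, -321.47], [-0.02, -0.77, -0.63, 755.23], [0.0, 0.0, 0.0, 1.0]]
{'time': 0.1, 'q': [-1.244, 0.629, 0.038, 1.518, -0.027, 0.996, -0.02], 'qvel': [-0.001, -0.001, 0.001, -0.002, -0.002, 0.002, -0.0], 'joint_torque': [0.002, -55.08, 1.147, -18.712, -0.052, 0.019, 0.0], 'eef_pos': [248.677, 600.288, 403.887], 'ee_rot': [0.195, 0.981, -0.001, -0.0], 'ft_force': [-0.378, -0.5, -0.658], 'wrist_torque': [-0.05, 0.009, 0.026], 'width': 93.793}
[[-0.924  0.383 -0.001]
 [ 0.383  0.924 -0.001]
 [-0.    -0.002 -1.   ]]
```

View pics/top0.png

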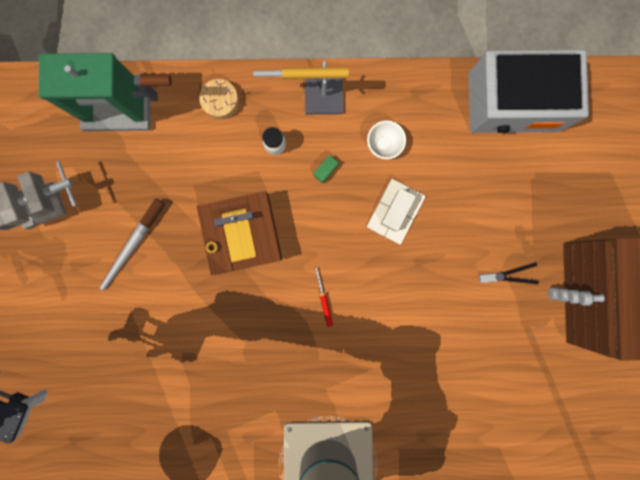

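View pics/scene0.png

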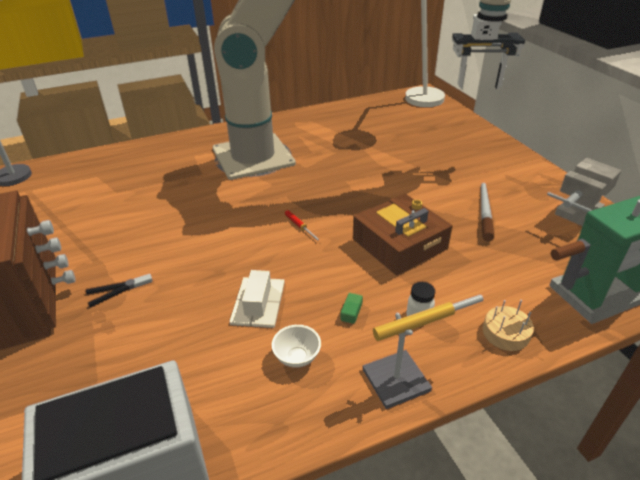

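Top view: board at about (240,233), turned about 10°, with the yellow sheet at (239,236), the bridge at (238,217) and the rings at (211,247). The block on its tile is at (398,209), the graver at (324,297) and the wax at (327,167). The scene view agrees.

```bash
python3 - <<'E'
from h import *
f=np.load('top0.npz'); im=f['im']; d=f['d']; p=arm.camera_params('top')
hsv=cv2.cvtColor(im,cv2.COLOR_RGB2HSV)
def rect(mask,z,name):
    c=max(cv2.findContours(mask,cv2.RETR_EXTERNAL,cv2.CHAIN_APPROX_NONE)[0],key=cv2.contourArea)[:,0,:]
    w=np.array([onplane(p,u,v,z)[:2] for u,v in c],np.float32)
    (cx,cy),s,a=cv2.minAreaRect(w); print(name,round(cx),round(cy),np.round(s),round(a,1))
roi=np.zeros((480,640),np.uint8); roi[180:285,185:295]=1
y=((hsv[...,0]>18)&(hsv[...,0]<32)&(hsv[...,1]>150)&(hsv[...,2]>150)).astype(np.uint8); y[:,:222]=0
rect(y*roi,70,'sheet')
Z=np.zeros((480,640))
for v in range(130,300):
    for u in range(180,450): Z[v,u]=bydepth(p,d,u,v)[2]
m=((Z>60)&(Z<85)).astype(np.uint8)*roi; rect(m,70,'board')
roi2=np.zeros_like(roi); roi2[170:250,355:435]=1
rect(((Z>40)&(Z<60)).astype(np.uint8)*roi2,50,'block'); rect(((hsv[...,1]<90)&(hsv[...,2]>130)).astype(np.uint8)*roi2,8,'tile')
print(Z[240,240],Z[210,400],Z[225,260])
w=arm.camera_params('wrist'); T=np.array(w['T']); o=arm.get_obs(); Rt=R.from_quat(o['ee_rot']).as_matrix()
print('cam in tool',(Rt.T@(T[:3,3]-o['eef_pos'])).round(1),(Rt.T@T[:3,:3]).round(2).tolist(),np.round(w['mtx'],0).tolist())
E
```

```text
sheet 530 193 [85. 57.] 11.9
board 548 196 [160. 161.] 11.7
block 598 -169 [41. 91.] 61.6
tile 597 -170 [ 92. 133.] 61.8
72.77248508982257 49.76197028655224 67.74240619085458
cam in tool [72.7  1.7 20.9] [[0.0, -0.97, -0.25], [1.0, 0.0, -0.0], [0.0, -0.25, 0.97]] [[425.0, 0.0, 323.0], [0.0, 425.0, 234.0], [0.0, 0.0, 1.0]]
```

Emit:
arm_command(
  rows=[
    {"hand":-1,"dx":-42.5,"dy":-26.4,"dz":3,"spin":-34.3},
    {"hand":-1,"dx":-42.5,"dy":-26.4,"dz":3,"spin":-34.3},
    {"hand":-1,"dx":-42.5,"dy":-26.4,"dz":3,"spin":-34.3},
    {"hand":-1,"dx":-42.5,"dy":-26.4,"dz":3,"spin":-34.3},
    {"hand":-1,"dx":-42.5,"dy":-26.4,"dz":3,"spin":-34.3},
    {"hand":-1,"dx":-42.5,"dy":-26.4,"dz":3,"spin":-34.3},
    {"hand":-1,"dx":-42.5,"dy":-26.4,"dz":3,"spin":-34.3},
    {"hand":-1,"dx":-42.5,"dy":-26.4,"dz":3,"spin":-34.3},
  ],
)

```text
time: 0.77
eef_pos: [443.3, 328.1, 384.2]
ee_rot: [-0.103, 0.995, -0.001, -0.001]
ft_force: [0.4, 0.5, 0.1]
width: 43.7
```

```bash
cat >> h.py <<'E'
def togo(xy,z,yawy=None,o=None):
    "TCP target; tool y yaw in deg -> dx dy dz cm, spin"
    o=o or arm.get_obs(); Rt=R.from_quat(o['ee_rot']).as_matrix()
    s=Rt.T@(np.array([*xy,z])-o['eef_pos'])/10
    y=np.degrees(np.arctan2(Rt[1,1],Rt[0,1])); sp=0 if yawy is None else -((yawy-y+90)%180-90)
    print('t',round(o['time'],2),'pos',np.round(o['eef_pos'],1),'yaw_y',round(y,2),'F',np.round(o['ft_force'],1),'w',round(o['width'],1),'-> dxyz',s.round(2),'spin',round(sp,2),'tilt',Rt[:,2].round(3))
E
python3 -c "
from h import *
togo((540,194),375,101.8)"
```

```text
t 0.77 pos [443.3 328.1 384.2] yaw_y 101.8 F [0.4 0.5 0.1] w 43.7 -> dxyz [ -6.72 -15.1    0.93] spin -0.0 tilt [-0.001 -0.002 -1.   ]
```

Emit:
arm_command(
  rows=[
    {"hand":-1,"dx":-6.7,"dy":-15.1,"dz":2.4,"spin":0},
    {"hand":-1,"dx":-6.7,"dy":-15.1,"dz":2.4,"spin":0},
    {"hand":-1,"dx":-6.7,"dy":-15.1,"dz":2.4,"spin":0},
    {"hand":-1,"dx":-6.7,"dy":-15.1,"dz":2.4,"spin":0},
    {"hand":-1,"dx":-6.7,"dy":-15.1,"dz":2.4,"spin":0},
    {"hand":-1,"dx":-6.7,"dy":-15.1,"dz":2.4,"spin":0},
    {"hand":-1,"dx":-6.7,"dy":-15.1,"dz":2.4,"spin":0},
    {"hand":-1,"dx":-6.7,"dy":-15.1,"dz":2.4,"spin":0},
  ],
)

```text
time: 1.43
eef_pos: [538.9, 195.6, 360.3]
ee_rot: [-0.104, 0.995, -0.0, -0.001]
ft_force: [-0.8, 1.0, -0.3]
width: 0.3
```

```bash
python3 - <<'E'
from h import *
togo((540,194),360,101.8)
im,d,p=cap('wrist'); save('w1',im); np.savez('w1',im=im,d=d,T=p['T'])
E
```

```text
t 1.43 pos [538.9 195.6 360.3] yaw_y 101.94 F [-0.8  1.  -0.3] w 0.3 -> dxyz [-0.08 -0.18  0.03] spin 0.14 tilt [-0.002 -0.001 -1.   ]
```

View pics/w1.png

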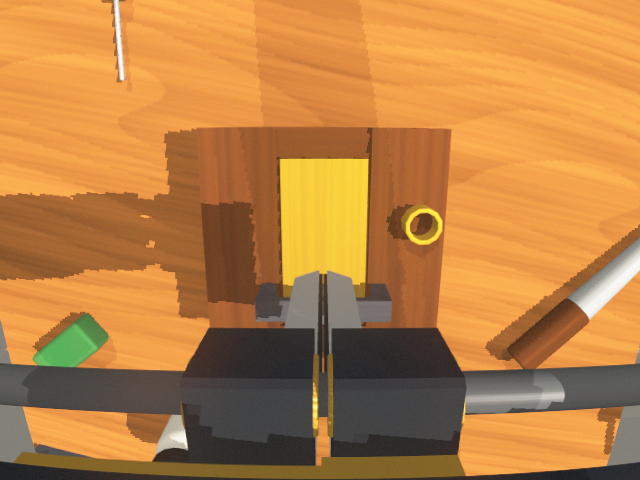

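Wrist view: the sheet's front edge is at row 157 (columns 280–369), the board's open face at row 127, the rings at (423,226), and the fingertips at about (322,275), pointing at the sheet ahead of the bridge.

```bash
python3 - <<'E'
from h import *
f=np.load('w1.npz'); im=f['im']; p=arm.camera_params('wrist'); p['T']=f['T']
h=cv2.cvtColor(im,cv2.COLOR_RGB2HSV); m=(h[...,0]>20)&(h[...,0]<32)&(h[...,1]>150)&(h[...,2]>120)
L=[];Rr=[];F=[]
for v in range(175,255,5):
    c=np.where(m[v,250:385])[0]+250; L.append(onplane(p,c.min()-.5,v,70)[:2]); Rr.append(onplane(p,c.max()+.5,v,70)[:2])
for u in range(290,362,4): F.append(onplane(p,u,np.where(m[100:280,u])[0].min()+99.5,70)[:2])
def fit(P): a=cv2.fitLine(np.array(P,np.float32),cv2.DIST_HUBER,0,.01,.01).ravel(); return a,np.degrees(np.arctan2(a[1],a[0]))
for n,P in zip('LRF',(L,Rr,F)): print(n,fit(P))
l,r=fit(L)[0],fit(Rr)[0]; fm=np.mean(F,0)
ang=np.radians(np.mean([((fit(P)[1]+90)%180)-90 for P in(L,Rr)])); e=np.array([np.cos(ang),np.sin(ang)]); n=np.array([-e[1],e[0]])
print('yaw',np.degrees(ang),'width',(l[2:]-r[2:])@n,'mid y',((l[2:]+r[2:])/2)@n,'front x',fm@e)
B=np.array([onplane(p,u,127.5,70)[:2] for u in (215,320,435)]); print('board front x',B@e,'edge mid', )
mid=((l[2:]+r[2:])/2@n); fr=(fm@e)*e+mid*n; print('front mid',fr,'centre',fr+55*e,'top-est board c',np.array([548,196])@e,np.array([548,196])@n)
E
```

```text
L (array([9.7899872e-01, 2.0386647e-01, 5.2786560e+02, 1.6691147e+02],
      dtype=float32), np.float32(11.763151))
R (array([9.7886771e-01, 2.0449457e-01, 5.1279181e+02, 2.2040758e+02],
      dtype=float32), np.float32(11.799913))
F (array([ 2.0813413e-01, -9.7810030e-01,  4.8801053e+02,  1.8697211e+02],
      dtype=float32), np.float32(-77.98697))
yaw 11.781532 width -55.446896 mid y 83.33874 front x 515.9019055456881
board front x [496.65577269 496.81884511 496.07717659] edge mid
front mid [488.01739423 186.92019019] centre [541.85872571 198.15012011] top-est board c 576.4748201370239 79.97998666763306
```

Emit:
arm_command(
  rows=[
    {"hand":-1,"dx":0.1,"dy":0.2,"dz":3,"spin":0},
    {"hand":-1,"dx":0.1,"dy":0.2,"dz":6,"spin":0},
    {"hand":-1,"dx":0.1,"dy":0.2,"dz":7.2,"spin":0},
    {"hand":-1,"dx":0.1,"dy":0.2,"dz":7.9,"spin":0.2},
    {"hand":-1,"dx":0.1,"dy":0.2,"dz":8.2,"spin":0.2},
    {"hand":-1,"dx":0.1,"dy":0.2,"dz":8.2,"spin":0.2},
    {"hand":-1,"dx":0.1,"dy":0.2,"dz":8.2,"spin":0.2},
    {"hand":-1,"dx":0.1,"dy":0.2,"dz":8.2,"spin":0.2},
  ],
)

```text
time: 2.15
eef_pos: [537.7, 197.9, 279.6]
ee_rot: [-0.103, 0.995, 0.0, 0.0]
ft_force: [-0.3, 0.3, -0.2]
width: 0.5
```

```bash
python3 -c "
from h import *
togo((537.2,196.9),269,101.8)"
```

```text
t 2.15 pos [537.7 197.9 279.6] yaw_y 101.8 F [-0.3  0.3 -0.2] w 0.5 -> dxyz [ 0.07 -0.09  1.06] spin -0.0 tilt [ 0.  0. -1.]
```

Emit:
arm_command(
  rows=[
    {"hand":-1,"dx":0,"dy":0,"dz":0.05,"spin":0},
    {"hand":-1,"dx":0,"dy":0,"dz":0.1,"spin":0},
    {"hand":-1,"dx":0,"dy":0,"dz":0.15,"spin":0},
    {"hand":-1,"dx":0,"dy":0,"dz":0.2,"spin":0},
    {"hand":-1,"dx":0,"dy":0,"dz":0.25,"spin":0},
    {"hand":-1,"dx":0,"dy":0,"dz":0.3,"spin":0},
    {"hand":-1,"dx":0,"dy":0,"dz":0.35,"spin":0},
    {"hand":-1,"dx":0,"dy":0,"dz":0.4,"spin":0},
  ],
)

```text
time: 2.82
eef_pos: [537.6, 197.9, 275.5]
ee_rot: [-0.103, 0.995, -0.0, 0.0]
ft_force: [-0.4, 0.5, -0.3]
width: 0.6
```

Emit:
arm_command(
  rows=[
    {"hand":-1,"dx":0,"dy":0,"dz":0.05,"spin":0},
    {"hand":-1,"dx":0,"dy":0,"dz":0.1,"spin":0},
    {"hand":-1,"dx":0,"dy":0,"dz":0.15,"spin":0},
    {"hand":-1,"dx":0,"dy":0,"dz":0.2,"spin":0},
    {"hand":-1,"dx":0,"dy":0,"dz":0.25,"spin":0},
    {"hand":-1,"dx":0,"dy":0,"dz":0.3,"spin":0},
  ],
)

```text
time: 3.32
eef_pos: [537.7, 197.9, 272.4]
ee_rot: [-0.103, 0.995, -0.0, 0.0]
ft_force: [0.1, 0.6, 0.0]
width: 0.3
```

Emit:
arm_command(
  rows=[
    {"hand":-1,"dx":0,"dy":0,"dz":0.04,"spin":0},
    {"hand":-1,"dx":0,"dy":0,"dz":0.08,"spin":0},
    {"hand":-1,"dx":0,"dy":0,"dz":0.12,"spin":0},
    {"hand":-1,"dx":0,"dy":0,"dz":0.16,"spin":0},
  ],
)

```text
time: 3.65
eef_pos: [537.6, 197.9, 270.8]
ee_rot: [-0.103, 0.995, -0.0, 0.0]
ft_force: [0.2, -0.4, 0.5]
width: 0.6
```

Emit:
arm_command(
  rows=[
    {"hand":-1,"dx":0,"dy":0,"dz":0.04,"spin":0},
    {"hand":-1,"dx":0,"dy":0,"dz":0.08,"spin":0},
  ],
)

```text
time: 3.82
eef_pos: [537.6, 197.9, 270.0]
ee_rot: [-0.103, 0.995, 0.0, 0.0]
ft_force: [-0.6, -0.1, -1.2]
width: 0.3
```

Emit:
arm_command(
  rows=[
    {"hand":-1,"dx":0,"dy":0,"dz":0.04,"spin":0},
    {"hand":-1,"dx":0,"dy":0,"dz":0.08,"spin":0},
  ],
)

```text
time: 3.98
eef_pos: [537.7, 197.9, 269.5]
ee_rot: [-0.103, 0.995, -0.0, 0.0]
ft_force: [-1.3, 0.3, 7.3]
width: 0.6
```

Emit:
arm_command(
  rows=[
    {"hand":-1,"dx":0,"dy":0,"dz":0.03,"spin":0},
  ],
)

```text
time: 4.07
eef_pos: [537.7, 197.9, 269.5]
ee_rot: [-0.103, 0.995, -0.0, 0.0]
ft_force: [-1.1, -0.5, 2.8]
width: 0.6
```

Emit:
arm_command(
  rows=[
    {"hand":-1,"dx":0,"dy":0,"dz":0.03,"spin":0},
  ],
)

```text
time: 4.15
eef_pos: [537.6, 197.9, 269.5]
ee_rot: [-0.103, 0.995, -0.0, 0.0]
ft_force: [-1.4, -0.5, 3.7]
width: 0.1
```

Emit:
arm_command(
  rows=[
    {"hand":-1,"dx":0,"dy":0,"dz":0.05,"spin":0},
    {"hand":-1,"dx":0,"dy":0,"dz":0.07,"spin":0},
    {"hand":-1,"dx":0,"dy":0,"dz":0.07,"spin":0},
  ],
)

```text
time: 4.4
eef_pos: [537.6, 197.9, 269.5]
ee_rot: [-0.103, 0.995, -0.0, 0.0]
ft_force: [-1.9, -0.4, 7.4]
width: 0.5
```

Emit:
arm_command(
  rows=[
    {"hand":-1,"dx":0,"dy":0,"dz":0.07,"spin":0},
    {"hand":-1,"dx":0,"dy":0,"dz":0.07,"spin":0},
  ],
)

```text
time: 4.57
eef_pos: [537.6, 197.9, 269.5]
ee_rot: [-0.103, 0.995, -0.0, 0.001]
ft_force: [-1.4, -0.6, 8.1]
width: 0.6
```

Emit:
arm_command(
  rows=[
    {"hand":-1,"dx":0,"dy":0,"dz":0.1,"spin":0},
    {"hand":-1,"dx":0.05,"dy":0,"dz":0.1,"spin":0},
    {"hand":-1,"dx":0.12,"dy":0,"dz":0.1,"spin":0},
    {"hand":-1,"dx":0.2,"dy":0,"dz":0.1,"spin":0},
  ],
)

```text
time: 4.9
eef_pos: [536.7, 197.7, 269.5]
ee_rot: [-0.103, 0.995, 0.0, 0.002]
ft_force: [2.1, -0.6, 4.2]
width: 0.4
```

Emit:
arm_command(
  rows=[
    {"hand":-1,"dx":0.1,"dy":0,"dz":0.1,"spin":0},
    {"hand":-1,"dx":0.2,"dy":0,"dz":0.1,"spin":0},
    {"hand":-1,"dx":0.3,"dy":0,"dz":0.1,"spin":0},
    {"hand":-1,"dx":0.4,"dy":0,"dz":0.1,"spin":0},
  ],
)

```text
time: 5.23
eef_pos: [534.3, 197.3, 269.5]
ee_rot: [-0.103, 0.995, 0.001, 0.005]
ft_force: [2.5, 0.0, 5.4]
width: 0.0
```

```bash
python3 - <<'E'
from h import *
togo((537.2,196.9),269,101.8)
im,d,p=cap('wrist'); h=cv2.cvtColor(im,cv2.COLOR_RGB2HSV); m=(h[...,0]>20)&(h[...,0]<32)&(h[...,1]>150)&(h[...,2]>120)
save('w2',im); e=np.array([.979,.2042]);
c=[np.where(m[:300,u])[0].min() if m[:300,u].any() else -1 for u in range(240,400,8)]; print(c)
print([round(onplane(p,240+8*i,v-.5,70)[:2]@e,1) for i,v in enumerate(c)])
E
```

```text
t 5.23 pos [534.3 197.3 269.5] yaw_y 101.77 F [2.5 0.  5.4] w 0.0 -> dxyz [-0.28 -0.1   0.06] spin -0.03 tilt [ 0.01   0.003 -1.   ]
[-1, -1, np.int64(179), np.int64(179), np.int64(179), np.int64(179), np.int64(179), np.int64(179), np.int64(179), np.int64(179), np.int64(179), np.int64(179), np.int64(179), np.int64(179), np.int64(179), np.int64(179), np.int64(179), np.int64(179), -1, -1]
[np.float64(444.7), np.float64(444.8), np.float64(515.6), np.float64(515.6), np.float64(515.6), np.float64(515.7), np.float64(515.7), np.float64(515.7), np.float64(515.7), np.float64(515.7), np.float64(515.7), np.float64(515.7), np.float64(515.7), np.float64(515.6), np.float64(515.6), np.float64(515.6), np.float64(515.6), np.float64(515.6), np.float64(444.9), np.float64(444.8)]
```

Emit:
arm_command(
  rows=[
    {"hand":-1,"dx":0.07,"dy":0,"dz":0.13,"spin":0},
    {"hand":-1,"dx":0.15,"dy":0,"dz":0.14,"spin":0},
    {"hand":-1,"dx":0.23,"dy":0,"dz":0.14,"spin":0},
  ],
)

```text
time: 5.53
eef_pos: [533.2, 196.9, 269.5]
ee_rot: [-0.102, 0.995, 0.001, 0.007]
ft_force: [2.2, 0.1, 7.8]
width: 0.4
```

Emit:
arm_command(
  rows=[
    {"hand":-1,"dx":0.1,"dy":0,"dz":0.16,"spin":0},
    {"hand":-1,"dx":0.2,"dy":0,"dz":0.16,"spin":0},
    {"hand":-1,"dx":0.3,"dy":0,"dz":0.16,"spin":0},
  ],
)

```text
time: 5.78
eef_pos: [532.0, 196.6, 269.5]
ee_rot: [-0.102, 0.995, 0.002, 0.01]
ft_force: [3.9, -0.7, 8.8]
width: 0.4
```

Emit:
arm_command(
  rows=[
    {"hand":-1,"dx":-0.1,"dy":0,"dz":0.03,"spin":0},
    {"hand":-1,"dx":-0.2,"dy":0,"dz":0.03,"spin":0},
    {"hand":-1,"dx":-0.3,"dy":0,"dz":0.03,"spin":0},
    {"hand":-1,"dx":-0.4,"dy":0,"dz":0.03,"spin":0},
  ],
)

```text
time: 6.12
eef_pos: [535.1, 197.3, 269.5]
ee_rot: [-0.102, 0.995, 0.002, 0.009]
ft_force: [-4.2, -1.1, 9.0]
width: 0.8
```

```bash
cat > chk.py <<'E'
from h import *
o=arm.get_obs(); Rt=R.from_quat(o['ee_rot']).as_matrix(); z=Rt[:,2]
im,d,p=cap('wrist'); h=cv2.cvtColor(im,cv2.COLOR_RGB2HSV); m=(h[...,0]>20)&(h[...,0]<32)&(h[...,1]>150)&(h[...,2]>120)
e=np.array([.979,.2042]); n=np.array([-.2042,.979])
m[:,:200]=0;m[:,400:]=0
F=np.array([onplane(p,u,np.where(m[:,u])[0].min()-.5,70)[:2] for u in range(285,362,6) if m[:,u].any()])
t=np.array(o['eef_pos'])+199*z
print('t',o['time'],'F',np.round(o['ft_force'],1),'tcp z',o['eef_pos'][2].round(2),'tip e,n,z',(t[:2]@e).round(1),(t[:2]@n).round(1),t[2].round(2),'tilt e,n',(z[:2]@e).round(4),(z[:2]@n).round(4),'front e',np.median(F@e).round(1),'slid',(515.8-np.median(F@e)).round(1))
E
python3 chk.py
```

```text
t 6.1167 F [-4.2 -1.1  9. ] tcp z 269.49 tip e,n,z 567.8 84.2 70.52 tilt e,n 0.0181 0.0015 front e 515.9 slid -0.1
```

Emit:
arm_command(
  rows=[
    {"hand":-1,"dx":-0.12,"dy":0,"dz":0.02,"spin":0},
    {"hand":-1,"dx":-0.24,"dy":0,"dz":0.02,"spin":0},
    {"hand":-1,"dx":-0.36,"dy":0,"dz":0.02,"spin":0},
  ],
)

```text
time: 6.42
eef_pos: [537.8, 198.0, 269.5]
ee_rot: [-0.102, 0.995, 0.001, 0.007]
ft_force: [-3.3, -0.7, 9.6]
width: 0.5
```

Emit:
arm_command(
  rows=[
    {"hand":-1,"dx":-0.12,"dy":0,"dz":0.02,"spin":0},
    {"hand":-1,"dx":-0.24,"dy":0,"dz":0.02,"spin":0},
    {"hand":-1,"dx":-0.36,"dy":0,"dz":0.02,"spin":0},
  ],
)

```text
time: 6.67
eef_pos: [540.4, 198.7, 269.5]
ee_rot: [-0.103, 0.995, 0.001, 0.006]
ft_force: [-3.3, -0.6, 8.7]
width: 0.1
```

```bash
python3 chk.py
```

```text
t 6.6667 F [-3.3 -0.6  8.7] tcp z 269.49 tip e,n,z 572.0 84.4 70.51 tilt e,n 0.012 0.0009 front e 520.2 slid -4.4
```

Emit:
arm_command(
  rows=[
    {"hand":-1,"dx":0.1,"dy":0,"dz":0.1,"spin":0},
    {"hand":-1,"dx":0.25,"dy":0,"dz":0.15,"spin":0},
    {"hand":-1,"dx":0.4,"dy":0,"dz":0.18,"spin":0},
    {"hand":-1,"dx":0.6,"dy":0,"dz":0.18,"spin":0},
    {"hand":-1,"dx":0.8,"dy":0,"dz":0.18,"spin":0},
    {"hand":-1,"dx":1.0,"dy":0,"dz":0.18,"spin":0},
  ],
)

```text
time: 7.22
eef_pos: [533.4, 197.5, 269.4]
ee_rot: [-0.102, 0.995, 0.002, 0.01]
ft_force: [4.4, 0.0, 10.3]
width: 0.4
```

```bash
python3 chk.py
```

```text
t 7.2167 F [ 4.4  0.  10.3] tcp z 269.44 tip e,n,z 566.8 84.9 70.49 tilt e,n 0.0213 0.0025 front e 515.3 slid 0.5
```

Emit:
arm_command(
  rows=[
    {"hand":-1,"dx":0.3,"dy":0,"dz":0.16,"spin":0},
    {"hand":-1,"dx":0.7,"dy":0,"dz":0.16,"spin":0},
    {"hand":-1,"dx":1.1,"dy":0,"dz":0.16,"spin":0},
    {"hand":-1,"dx":1.5,"dy":0,"dz":0.15,"spin":0},
    {"hand":-1,"dx":1.9,"dy":0,"dz":0.14,"spin":0},
    {"hand":-1,"dx":2.3,"dy":0,"dz":0.13,"spin":0},
    {"hand":-1,"dx":2.7,"dy":0,"dz":0.12,"spin":0},
    {"hand":-1,"dx":3.0,"dy":0,"dz":0.11,"spin":0},
  ],
)

```text
time: 7.93
eef_pos: [505.7, 192.2, 269.4]
ee_rot: [-0.102, 0.995, 0.003, 0.014]
ft_force: [1.5, 0.8, 11.2]
width: 0.4
```

```bash
python3 chk.py
```

```text
t 7.9333 F [ 1.5  0.8 11.2] tcp z 269.43 tip e,n,z 539.9 85.7 70.51 tilt e,n 0.028 0.004 front e 488.4 slid 27.4
```

Emit:
arm_command(
  rows=[
    {"hand":-1,"dx":0.4,"dy":0,"dz":0.12,"spin":0},
    {"hand":-1,"dx":0.8,"dy":0,"dz":0.11,"spin":0},
    {"hand":-1,"dx":1.2,"dy":0,"dz":0.1,"spin":0},
    {"hand":-1,"dx":1.6,"dy":-0.02,"dz":0.09,"spin":0},
    {"hand":-1,"dx":2.0,"dy":-0.03,"dz":0.08,"spin":0},
    {"hand":-1,"dx":2.4,"dy":-0.04,"dz":0.06,"spin":0},
    {"hand":-1,"dx":2.75,"dy":-0.05,"dz":0.05,"spin":0},
    {"hand":-1,"dx":2.95,"dy":-0.05,"dz":0.05,"spin":0},
  ],
)

```text
time: 8.65
eef_pos: [477.9, 186.3, 269.4]
ee_rot: [-0.102, 0.995, 0.004, 0.016]
ft_force: [2.5, -0.1, 10.4]
width: 0.4
```

```bash
python3 chk.py
```

```text
t 8.65 F [ 2.5 -0.1 10.4] tcp z 269.41 tip e,n,z 512.5 85.9 70.52 tilt e,n 0.033 0.0052 front e 460.9 slid 54.9
```

Emit:
arm_command(
  rows=[
    {"hand":-1,"dx":0,"dy":0,"dz":-0.2,"spin":0},
    {"hand":-1,"dx":0,"dy":0,"dz":-0.8,"spin":0},
    {"hand":-1,"dx":0,"dy":-1.5,"dz":-1,"spin":0},
    {"hand":-1,"dx":0,"dy":-3.5,"dz":-1,"spin":0},
    {"hand":-1,"dx":0,"dy":-5,"dz":-1,"spin":0},
    {"hand":-1,"dx":0,"dy":-5.5,"dz":-0.5,"spin":0},
    {"hand":-1,"dx":0,"dy":-5.5,"dz":-0.4,"spin":0},
    {"hand":-1,"dx":0,"dy":-5.5,"dz":-0.3,"spin":0},
  ],
)

```text
time: 9.37
eef_pos: [488.5, 132.9, 271.6]
ee_rot: [-0.103, 0.995, 0.004, 0.015]
ft_force: [-0.1, -0.0, -0.7]
width: 0.5
```

```bash
python3 chk.py
```

```text
t 9.3667 F [-0.1 -0.  -0.7] tcp z 271.61 tip e,n,z 511.6 31.4 72.71 tilt e,n 0.0314 0.0057 front e 614.3 slid -98.5
```

Emit:
arm_command(
  rows=[
    {"hand":-1,"dx":0,"dy":0,"dz":0.08,"spin":0},
    {"hand":-1,"dx":0,"dy":0,"dz":0.14,"spin":0},
    {"hand":-1,"dx":0,"dy":0,"dz":0.2,"spin":0},
    {"hand":-1,"dx":0,"dy":0,"dz":0.25,"spin":0},
    {"hand":-1,"dx":-0.2,"dy":0,"dz":0.29,"spin":0},
    {"hand":-1,"dx":-0.4,"dy":0,"dz":0.3,"spin":0},
    {"hand":-1,"dx":-0.6,"dy":0,"dz":0.31,"spin":0},
    {"hand":-1,"dx":-0.8,"dy":0,"dz":0.32,"spin":0},
  ],
)

```text
time: 10.08
eef_pos: [494.7, 135.2, 269.4]
ee_rot: [-0.103, 0.995, 0.004, 0.013]
ft_force: [-6.5, -1.9, 14.9]
width: 0.3
```

Emit:
arm_command(
  rows=[
    {"hand":-1,"dx":-0.2,"dy":0,"dz":0.08,"spin":0},
    {"hand":-1,"dx":-0.5,"dy":0,"dz":0.08,"spin":0},
    {"hand":-1,"dx":-0.8,"dy":0,"dz":0.08,"spin":0},
  ],
)

```text
time: 10.33
eef_pos: [501.3, 136.7, 269.5]
ee_rot: [-0.104, 0.995, 0.004, 0.012]
ft_force: [-4.5, -0.4, 9.3]
width: 0.2
```

```bash
python3 chk.py
```

```text
t 10.3333 F [-4.5 -0.4  9.3] tcp z 269.45 tip e,n,z 523.6 32.4 70.51 tilt e,n 0.0242 0.0047 front e 621.9 slid -106.1
```

Emit:
arm_command(
  rows=[
    {"hand":-1,"dx":-0.2,"dy":0,"dz":0.15,"spin":0},
    {"hand":-1,"dx":-0.5,"dy":0,"dz":0.16,"spin":0},
    {"hand":-1,"dx":-0.7,"dy":0,"dz":0.16,"spin":0},
  ],
)

```text
time: 10.63
eef_pos: [506.8, 138.1, 269.3]
ee_rot: [-0.104, 0.995, 0.003, 0.01]
ft_force: [-8.4, -2.7, 20.4]
width: 0.5
```

Emit:
arm_command(
  rows=[
    {"hand":-1,"dx":-0.2,"dy":0,"dz":0.15,"spin":0},
    {"hand":-1,"dx":-0.5,"dy":0,"dz":0.17,"spin":0},
    {"hand":-1,"dx":-0.7,"dy":0,"dz":0.17,"spin":0},
  ],
)

```text
time: 10.88
eef_pos: [511.2, 139.2, 269.3]
ee_rot: [-0.104, 0.995, 0.002, 0.006]
ft_force: [-10.2, -2.2, 24.9]
width: 0.3
```

Emit:
arm_command(
  rows=[
    {"hand":-1,"dx":-0.2,"dy":0,"dz":0.15,"spin":0},
    {"hand":-1,"dx":-0.5,"dy":0,"dz":0.17,"spin":0},
    {"hand":-1,"dx":-0.7,"dy":0,"dz":0.17,"spin":0},
  ],
)

```text
time: 11.13
eef_pos: [515.6, 140.3, 269.4]
ee_rot: [-0.104, 0.995, 0.001, 0.003]
ft_force: [-10.7, -2.6, 23.8]
width: 0.3
```

```bash
python3 chk.py
```

```text
t 11.1333 F [-10.7  -2.6  23.8] tcp z 269.36 tip e,n,z 534.6 32.2 70.36 tilt e,n 0.0059 0.0006 front e 630.3 slid -114.5
```

Emit:
arm_command(
  rows=[
    {"hand":-1,"dx":0,"dy":0,"dz":-2,"spin":0},
    {"hand":-1,"dx":0,"dy":0,"dz":-5,"spin":0},
    {"hand":1,"dx":2,"dy":2,"dz":-8,"spin":0},
    {"hand":1,"dx":5.5,"dy":5.1,"dz":-9,"spin":0},
    {"hand":1,"dx":5.5,"dy":5.1,"dz":-9,"spin":0},
    {"hand":1,"dx":5.5,"dy":5.1,"dz":-9,"spin":0},
    {"hand":1,"dx":5.5,"dy":5.1,"dz":-9,"spin":0},
    {"hand":1,"dx":5.5,"dy":5.1,"dz":-9,"spin":0},
  ],
)

```text
time: 11.85
eef_pos: [452.0, 178.0, 358.5]
ee_rot: [-0.104, 0.995, 0.0, 0.003]
ft_force: [0.6, -1.1, 0.1]
width: 36.7
```

```bash
python3 - <<'E'
from h import *
togo((450.9,179.3),248.5,101.8)
im,d,p=cap('wrist'); save('w3',im)
h=cv2.cvtColor(im,cv2.COLOR_RGB2HSV); m=(h[...,0]>20)&(h[...,0]<32)&(h[...,1]>150)&(h[...,2]>120)
m=m.astype(np.uint8); n_,lab,st,c=cv2.connectedComponentsWithStats(m); i=1+st[1:,4].argmax(); print(st[i],c[i]); m=lab==i
e=np.array([.979,.2042]); n=np.array([-.2042,.979]); x,y,w,hh,_=st[i]
for v in range(y+8,y+min(hh,160),12):
    cc=np.where(m[v])[0]; a,b=onplane(p,cc.min()-.5,v,70)[:2],onplane(p,cc.max()+.5,v,70)[:2]; print(v,'e',round(a@e,1),'n',round(a@n,1),round(b@n,1),'w',round(np.linalg.norm(a-b),1))
for u in (x+10,x+w//2,x+w-10): print('front',round(onplane(p,u,np.where(m[:,u])[0].min()-.5,70)[:2]@e,1))
E
```

```text
t 11.85 pos [452.  178.  358.5] yaw_y 101.9 F [ 0.6 -1.1  0.1] w 36.7 -> dxyz [ 0.15  0.15 11.  ] spin 0.1 tilt [ 0.007  0.001 -1.   ]
[  282   208    87   150 12051] [324.41689486 280.74242801]
216 e 466.5 n 57.4 112.2 w 54.8
228 e 474.5 n 57.3 112.5 w 55.2
240 e 482.6 n 57.1 112.7 w 55.6
252 e 490.8 n 57.6 112.3 w 54.7
264 e 499.1 n 57.4 112.6 w 55.2
276 e 507.6 n 57.2 110.2 w 52.9
288 e 516.3 n 57.7 109.7 w 52.0
300 e 525.1 n 57.5 110.0 w 52.5
312 e 534.0 n 58.0 111.0 w 53.0
324 e 543.1 n 57.8 112.6 w 54.8
336 e 552.5 n 57.6 112.2 w 54.7
348 e 562.0 n 57.3 112.5 w 55.2
front 460.9
front 460.8
front 460.7
```

View pics/w3.png

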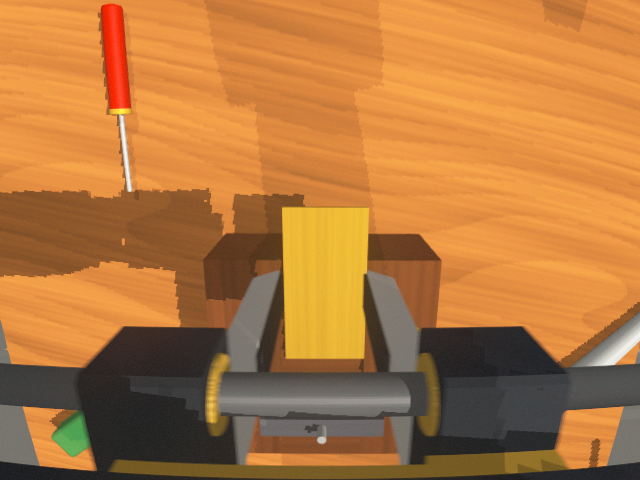

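The sheet's front edge is at row 208 and the board face at about row 260, so the overhang is about 36 mm (a third). The sheet is straight and clear of the plunger, the graver is untouched and the fingers are opening around the sheet.

Emit:
arm_command(
  rows=[
    {"hand":1,"dx":0.28,"dy":0.3,"dz":0,"spin":0.1},
    {"hand":1,"dx":0.28,"dy":0.3,"dz":0,"spin":0.1},
    {"hand":1,"dx":0.28,"dy":0.3,"dz":0,"spin":0.1},
    {"hand":1,"dx":0.28,"dy":0.3,"dz":1,"spin":0.1},
    {"hand":1,"dx":0.28,"dy":0.3,"dz":2.5,"spin":0.1},
    {"hand":1,"dx":0.28,"dy":0.3,"dz":4.5,"spin":0.1},
    {"hand":1,"dx":0.28,"dy":0.3,"dz":6.5,"spin":0.1},
    {"hand":1,"dx":0.28,"dy":0.3,"dz":7,"spin":0.1},
  ],
)

```text
time: 12.57
eef_pos: [448.5, 179.7, 286.0]
ee_rot: [-0.102, 0.995, -0.0, 0.001]
ft_force: [-0.3, -0.3, 0.4]
width: 93.0
```

```bash
python3 -c "
from h import *
togo((450.6,180.7),248.5,101.8)"
```

```text
t 12.57 pos [448.5 179.7 286. ] yaw_y 101.76 F [-0.3 -0.3  0.4] w 93.0 -> dxyz [-0.21  0.06  3.75] spin -0.04 tilt [ 0.003 -0.    -1.   ]
```

Emit:
arm_command(
  rows=[
    {"hand":1,"dx":-0.15,"dy":0.06,"dz":1.5,"spin":0},
    {"hand":1,"dx":-0.15,"dy":0.06,"dz":3,"spin":0},
    {"hand":1,"dx":-0.15,"dy":0.06,"dz":3.65,"spin":0},
    {"hand":1,"dx":-0.15,"dy":0.06,"dz":3.7,"spin":0},
    {"hand":1,"dx":-0.15,"dy":0.06,"dz":3.7,"spin":0},
    {"hand":1,"dx":-0.15,"dy":0.06,"dz":3.7,"spin":0},
  ],
)

```text
time: 13.07
eef_pos: [450.3, 180.7, 249.8]
ee_rot: [-0.102, 0.995, -0.0, 0.002]
ft_force: [-1.1, -0.6, -0.0]
width: 94.2
```

```bash
python3 - <<'E'
from h import *
togo((450.1,180.7),248.5,101.8)
im,d,p=cap('wrist'); save('w4',im)
E
```

```text
t 13.07 pos [450.3 180.7 249.8] yaw_y 101.75 F [-1.1 -0.6 -0. ] w 94.2 -> dxyz [0.02 0.   0.13] spin -0.05 tilt [ 0.004  0.    -1.   ]
```

View pics/w4.png

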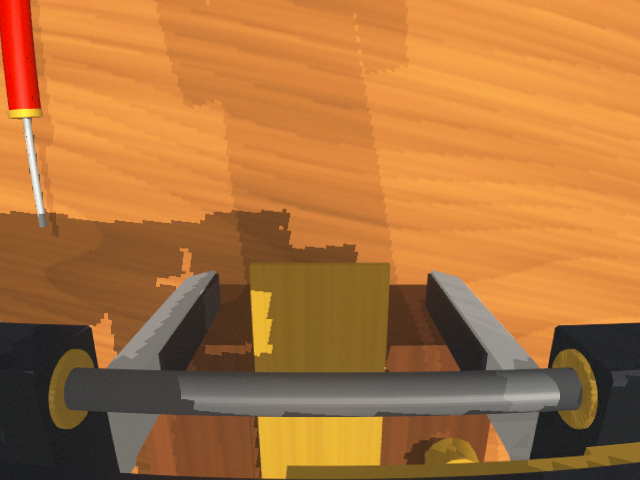

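The fingers straddle the overhang evenly: sheet columns 251–389, pads 217–428.

Emit:
arm_command(
  rows=[
    {"hand":-1,"dx":0,"dy":0,"dz":0.1,"spin":0},
    {"hand":-1,"dx":0,"dy":0,"dz":0.1,"spin":0},
    {"hand":-1,"dx":0,"dy":0,"dz":0.1,"spin":0},
    {"hand":-1,"dx":0,"dy":0,"dz":0.1,"spin":0},
    {"hand":-1,"dx":0,"dy":0,"dz":0.1,"spin":0},
    {"hand":-1,"dx":0,"dy":0,"dz":0.1,"spin":0},
    {"hand":-1,"dx":0,"dy":0,"dz":0.1,"spin":0},
    {"hand":-1,"dx":0,"dy":0,"dz":0.1,"spin":0},
  ],
)

```text
time: 13.78
eef_pos: [450.3, 180.2, 248.9]
ee_rot: [-0.102, 0.995, -0.001, 0.002]
ft_force: [-0.1, -1.8, 0.7]
width: 55.0
```

Emit:
arm_command(
  rows=[
    {"hand":-1,"dx":0,"dy":0,"dz":-0.1,"spin":0},
    {"hand":-1,"dx":0,"dy":0,"dz":-0.3,"spin":0},
    {"hand":-1,"dx":0,"dy":0,"dz":-0.6,"spin":0},
    {"hand":-1,"dx":0,"dy":0,"dz":-1,"spin":0},
    {"hand":-1,"dx":0,"dy":0,"dz":-1.5,"spin":0},
    {"hand":-1,"dx":0,"dy":0,"dz":-2.0,"spin":0},
    {"hand":-1,"dx":0,"dy":0,"dz":-2.5,"spin":0},
    {"hand":-1,"dx":0,"dy":0,"dz":-3.0,"spin":0},
  ],
)

```text
time: 14.45
eef_pos: [450.2, 180.3, 279.6]
ee_rot: [-0.102, 0.995, -0.0, 0.002]
ft_force: [1.0, 0.4, -2.2]
width: 55.2
```

```bash
python3 - <<'E'
from h import *
togo((450.1,180.7),340,61.6)
im,d,p=cap('wrist'); i2,_,_=cap('scene'); save('w5',np.vstack([cv2.resize(im[150:],None,fx=.9,fy=.9),i2[150:320,250:550][:, :].copy().repeat(2,1)[:,:576].repeat(1,0)]) if 0 else im)
c=cv2.resize(i2[160:300,300:500],None,fx=4,fy=4); save('s5',c[:560,:800])
E
```

```text
t 14.45 pos [450.2 180.3 279.6] yaw_y 101.72 F [ 1.   0.4 -2.2] w 55.2 -> dxyz [-0.02  0.03 -6.04] spin 40.12 tilt [ 0.004 -0.    -1.   ]
```

View pics/s5.png

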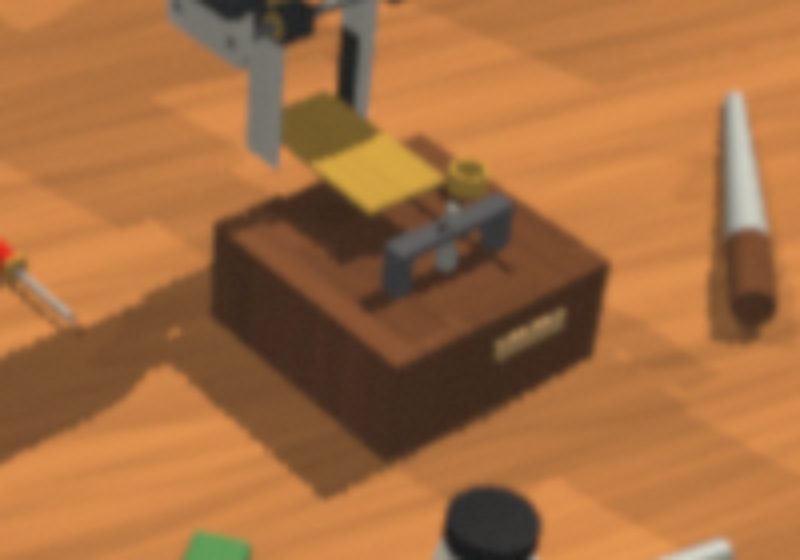

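The sheet hangs level between the fingers, clear of the board, bridge and rings. I'll carry it on slowly.

Emit:
arm_command(
  rows=[
    {"hand":-1,"dx":0,"dy":0,"dz":-1,"spin":0},
    {"hand":-1,"dx":0,"dy":0,"dz":-2.5,"spin":0},
    {"hand":-1,"dx":0,"dy":0,"dz":-4.5,"spin":0},
    {"hand":-1,"dx":0,"dy":-1,"dz":-6,"spin":0},
    {"hand":-1,"dx":0,"dy":-3,"dz":-7,"spin":1},
    {"hand":-1,"dx":-0.3,"dy":-5,"dz":-7,"spin":3},
    {"hand":-1,"dx":-0.6,"dy":-7,"dz":-7,"spin":5},
    {"hand":-1,"dx":-0.9,"dy":-9,"dz":-7,"spin":7},
  ],
)

```text
time: 15.22
eef_pos: [477.2, 93.2, 350.2]
ee_rot: [-0.04, 0.999, -0.0, 0.003]
ft_force: [-0.4, 1.3, -2.2]
width: 55.2
```

```bash
python3 -c "
from h import *
togo((565,-151),350,61.6)"
```

```text
t 15.22 pos [477.2  93.2 350.2] yaw_y 94.64 F [-0.4  1.3 -2.2] w 55.2 -> dxyz [ -6.78 -25.05   0.07] spin 33.04 tilt [ 0.005  0.    -1.   ]
```

Emit:
arm_command(
  rows=[
    {"hand":-1,"dx":-0.4,"dy":-2,"dz":0,"spin":3},
    {"hand":-1,"dx":-0.9,"dy":-4,"dz":0,"spin":7},
    {"hand":-1,"dx":-1.4,"dy":-6,"dz":0,"spin":11},
    {"hand":-1,"dx":-1.9,"dy":-8,"dz":0,"spin":16},
    {"hand":-1,"dx":-2.4,"dy":-10,"dz":0,"spin":21},
    {"hand":-1,"dx":-2.9,"dy":-11.5,"dz":0,"spin":26},
    {"hand":-1,"dx":-3.2,"dy":-12.3,"dz":0,"spin":30},
    {"hand":-1,"dx":-3.2,"dy":-12.5,"dz":0,"spin":33},
  ],
)

```text
time: 15.88
eef_pos: [519.7, -30.9, 350.4]
ee_rot: [0.248, 0.969, 0.0, 0.003]
ft_force: [-0.2, 0.8, -2.2]
width: 55.1
```

```bash
python3 - <<'E'
from h import *
togo((565,-151),350,61.6)
im,d,p=cap('wrist'); save('w6',im); np.savez('w6',im=im,d=d,T=p['T'])
E
```

```text
t 15.88 pos [519.7 -30.9 350.4] yaw_y 61.27 F [-0.2  0.8 -2.2] w 55.1 -> dxyz [-9.74 -8.35  0.08] spin -0.33 tilt [ 0.006 -0.001 -1.   ]
```

View pics/w6.png

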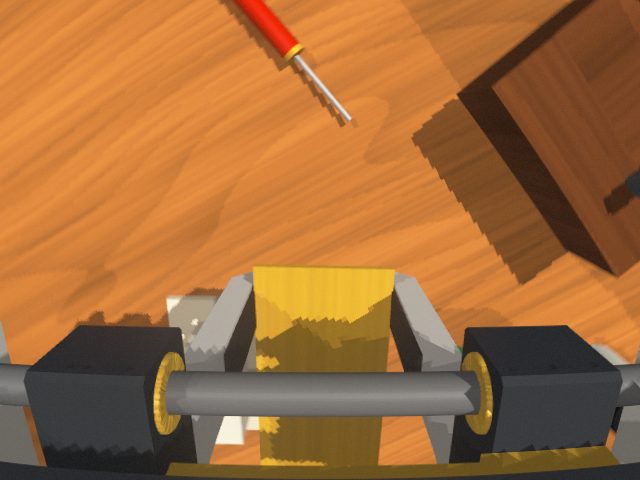

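The block is hidden behind the gripper (only a tile corner shows at (190,310)), so I'll pass beyond it and look back from the other side.

Emit:
arm_command(
  rows=[
    {"hand":-1,"dx":-1,"dy":-0.3,"dz":0,"spin":-0.3},
    {"hand":-1,"dx":-3,"dy":-1,"dz":0,"spin":-0.3},
    {"hand":-1,"dx":-5.5,"dy":-2,"dz":0,"spin":-0.3},
    {"hand":-1,"dx":-8.5,"dy":-3,"dz":0,"spin":-0.3},
    {"hand":-1,"dx":-11.5,"dy":-4,"dz":0,"spin":-0.3},
    {"hand":-1,"dx":-14.5,"dy":-5,"dz":0,"spin":-0.3},
    {"hand":-1,"dx":-17.5,"dy":-6,"dz":0,"spin":-0.3},
    {"hand":-1,"dx":-20,"dy":-7,"dz":0,"spin":-0.3},
  ],
)

```text
time: 16.6
eef_pos: [662.3, -190.0, 350.8]
ee_rot: [0.245, 0.969, 0.0, 0.003]
ft_force: [0.3, -0.7, -2.4]
width: 54.5
```

Emit:
arm_command(
  rows=[
    {"hand":-1,"dx":-2,"dy":-0.6,"dz":0,"spin":0},
    {"hand":-1,"dx":-4,"dy":-1.1,"dz":0,"spin":0},
    {"hand":-1,"dx":-5.5,"dy":-1.4,"dz":0,"spin":0},
    {"hand":-1,"dx":-6.3,"dy":-1.4,"dz":0,"spin":0},
    {"hand":-1,"dx":-6.5,"dy":-1.4,"dz":0,"spin":0},
    {"hand":-1,"dx":-6.5,"dy":-1.4,"dz":0,"spin":0},
  ],
)

```text
time: 17.1
eef_pos: [713.0, -233.4, 350.3]
ee_rot: [0.245, 0.97, 0.0, 0.003]
ft_force: [-0.6, 0.1, -1.5]
width: 54.9
```

```bash
python3 - <<'E'
from h import *
togo((565,-151),350,61.6)
im,d,p=cap('wrist'); save('w7',im); np.savez('w7',im=im,d=d,T=p['T'])
E
```

```text
t 17.1 pos [ 713.  -233.4  350.3] yaw_y 61.66 F [-0.6  0.1 -1.5] w 54.9 -> dxyz [16.94  0.23 -0.05] spin 0.06 tilt [ 0.005 -0.001 -1.   ]
```

View pics/w7.png

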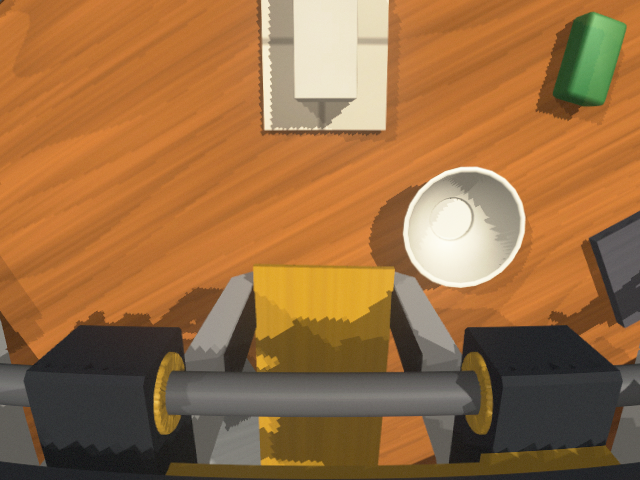

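Block top: columns 293–357, near end at row 98. The held sheet's front edge is at row 267, columns 254–394. Measuring both in the tool frame.

```bash
cat > meas.py <<'E'
from h import *
f=np.load('w7.npz'); im=f['im']; d=f['d']; p=arm.camera_params('wrist'); p['T']=f['T']
o=arm.get_obs(); t=np.array(o['eef_pos']); Rt=R.from_quat(o['ee_rot']).as_matrix()
zs=t[2]-178.8
h=cv2.cvtColor(im,cv2.COLOR_RGB2HSV); g=cv2.cvtColor(im,cv2.COLOR_RGB2GRAY).astype(int)
fit=lambda P:cv2.fitLine(np.array(P,np.float32),cv2.DIST_HUBER,0,.01,.01).ravel()
yawm=lambda a:(np.degrees(np.arctan2(a[1],a[0])))%180
# block top by depth-based height
ys,xs=np.mgrid[0:140,240:410]
Z=np.array([[bydepth(p,d,u,v)[2] for u in range(240,410)] for v in range(0,140)])
m=(Z>42)&(Z<58); print('blk z',np.median(Z[m]))
L=[];Q=[]
for v in range(5,90,4):
    c=np.where(m[v])[0]+240; L.append(onplane(p,c.min()-.5,v,50)[:2]); Q.append(onplane(p,c.max()+.5,v,50)[:2])
E_=[onplane(p,u,np.where(m[:,u-240])[0].max()+.5,50)[:2] for u in range(302,350,4)]
l,r=fit(L),fit(Q); fe=fit(E_); y=(yawm(l)+yawm(r))/2; print('yaws',yawm(l),yawm(r),yawm(fe)-90)
b=np.array([np.cos(np.radians(y-180)),np.sin(np.radians(y-180))]); n=np.array([-b[1],b[0]])
print('block width',abs((l[2:]-r[2:])@n)); em=np.mean(E_,0)@b; bn=(l[2:]+r[2:])/2@n
bc=(em-45)*b+bn*n; print('yaw',y-180,'centre',bc)
# sheet
s=((h[...,0]>18)&(h[...,0]<32)&(h[...,1]>150)&(h[...,2]>70)); s[:,:245]=0; s[:,400:]=0
F=[onplane(p,u,np.where(s[250:,u])[0].min()+249.5,zs)[:2] for u in range(265,385,6)]
A=[];B=[]
for v in (270,276,282,288,294,300): c=np.where(s[v])[0]; A.append(onplane(p,c.min()-.5,v,zs)[:2]); B.append(onplane(p,c.max()+.5,v,zs)[:2])
print('sheet w',np.linalg.norm(A[0]-B[0]),'edge yaws',yawm(fit(A)),yawm(fit(B)),'front yaw',yawm(fit(F)),'depth z',[bydepth(p,d,320,v)[2].round(1) for v in (275,300,330,440,455)])
fx=np.mean(F,0); 
print('front in tool',(Rt.T@(np.array([*fx,zs])-t)).round(1),'mid y',(Rt.T@(np.array([*((A[2]+B[2])/2),zs])-t)).round(1))
print('block centre in tool',(Rt.T@(np.array([*bc,50])-t)).round(1)); togo((565,-151),350,y-90)
E
python3 meas.py
```

```text
blk z 49.04618546862841
yaws 152.04527 152.47945 -28.268612
block width 39.44995
yaw -27.73764 centre [ 598.23688201 -167.77351007]
sheet w 55.89354194427898 edge yaws 152.1966 147.4364 front yaw 60.476624 depth z [np.float64(170.5), np.float64(170.3), np.float64(169.4), np.float64(167.9), np.float64(167.8)]
front in tool [ 18.7   1.2 178.7] mid y [ 11.7   1.8 178.8]
block centre in tool [132.9   2.4 299.9]
t 17.15 pos [ 712.6 -232.9  350.5] yaw_y 61.67 F [-0.3 -0.1 -1.9] w 55.2 -> dxyz [16.88  0.2  -0.02] spin -0.6 tilt [ 0.005 -0.    -1.   ]
```

Emit:
arm_command(
  rows=[
    {"hand":-1,"dx":1,"dy":0,"dz":0,"spin":-0.2},
    {"hand":-1,"dx":3.5,"dy":0.1,"dz":0,"spin":-0.2},
    {"hand":-1,"dx":6,"dy":0.1,"dz":0,"spin":-0.2},
    {"hand":-1,"dx":8.5,"dy":0.1,"dz":0,"spin":-0.2},
    {"hand":-1,"dx":11,"dy":0.1,"dz":0,"spin":-0.2},
    {"hand":-1,"dx":13.5,"dy":0.1,"dz":0,"spin":-0.2},
    {"hand":-1,"dx":15.5,"dy":0.1,"dz":0,"spin":-0.2},
    {"hand":-1,"dx":16.9,"dy":0.1,"dz":0,"spin":-0.2},
  ],
)

```text
time: 17.82
eef_pos: [562.0, -150.0, 350.3]
ee_rot: [0.242, 0.97, 0.001, 0.002]
ft_force: [-0.7, 0.9, -2.6]
width: 55.4
```

```bash
python3 - <<'E'
from h import *
# desired TCP: start pose (712.6,-232.9,350.5), yaw_y 61.67, shift tool (169.2,.9,118.1)
a=np.radians(61.67); X=np.array([-np.sin(a),np.cos(a),-.005]); Y=np.array([np.cos(a),np.sin(a),0]); Zt=np.array([.005,0,-1])
g=np.array([712.6,-232.9,350.5])+169.2*X+.9*Y+118.1*Zt; print(g)
togo(g[:2],g[2],61.9)
E
```

```text
[ 564.68284731 -151.81407587  231.554     ]
t 17.82 pos [ 562.  -150.   350.3] yaw_y 62.0 F [-0.7  0.9 -2.6] w 55.4 -> dxyz [-0.29 -0.06 11.87] spin 0.1 tilt [ 0.003  0.001 -1.   ]
```

Emit:
arm_command(
  rows=[
    {"hand":-1,"dx":-0.3,"dy":-0.05,"dz":0.5,"spin":0.1},
    {"hand":-1,"dx":-0.3,"dy":-0.05,"dz":2,"spin":0.1},
    {"hand":-1,"dx":-0.3,"dy":-0.05,"dz":4,"spin":0.1},
    {"hand":-1,"dx":-0.3,"dy":-0.05,"dz":6,"spin":0.1},
    {"hand":-1,"dx":-0.3,"dy":-0.05,"dz":8,"spin":0.1},
    {"hand":-1,"dx":-0.3,"dy":-0.05,"dz":9.2,"spin":0.1},
    {"hand":-1,"dx":-0.3,"dy":-0.05,"dz":9.8,"spin":0.1},
    {"hand":-1,"dx":-0.3,"dy":-0.05,"dz":10,"spin":0.1},
  ],
)

```text
time: 18.48
eef_pos: [564.7, -151.7, 249.3]
ee_rot: [0.243, 0.97, 0.001, 0.001]
ft_force: [0.3, 0.9, -1.3]
width: 54.9
```

```bash
python3 - <<'E'
from h import *
togo((564.7,-151.8),231.5,61.9)
i2,_,_=cap('scene'); im,d,p=cap('wrist')
save('s8',np.hstack([cv2.resize(i2[215:335,220:320],(500,600),interpolation=cv2.INTER_CUBIC)[:, :400],cv2.resize(im[240:480,160:480],(400,300))[ :300].repeat(2,0)[:600]]))
E
```

```text
t 18.48 pos [ 564.7 -151.7  249.3] yaw_y 61.92 F [ 0.3  0.9 -1.3] w 54.9 -> dxyz [-0.01 -0.01  1.78] spin 0.02 tilt [ 0.002  0.001 -1.   ]
```

View pics/s8.png

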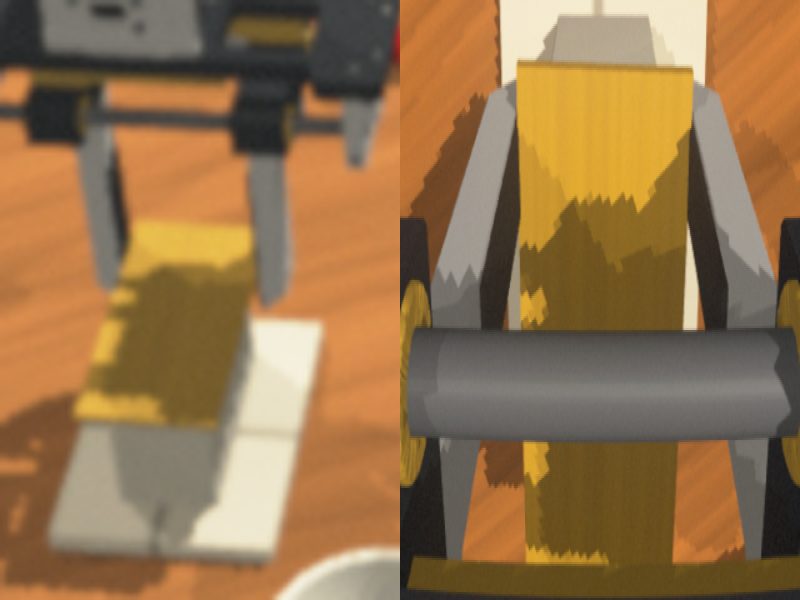

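The sheet is over the block: the block's end (555–650) is centred under the sheet's front edge (518–693), and the fingers pass clear of both sides. Now lowering slowly.

Emit:
arm_command(
  rows=[
    {"hand":-1,"dx":0,"dy":0,"dz":0.3,"spin":0},
    {"hand":-1,"dx":0,"dy":0,"dz":0.7,"spin":0},
    {"hand":-1,"dx":0,"dy":0,"dz":1.0,"spin":0},
    {"hand":-1,"dx":0,"dy":0,"dz":1.2,"spin":0},
    {"hand":-1,"dx":0,"dy":0,"dz":1.25,"spin":0},
    {"hand":-1,"dx":0,"dy":0,"dz":1.3,"spin":0},
    {"hand":-1,"dx":0,"dy":0,"dz":1.35,"spin":0},
    {"hand":-1,"dx":0,"dy":0,"dz":1.4,"spin":0},
  ],
)

```text
time: 19.25
eef_pos: [565.2, -151.8, 236.6]
ee_rot: [0.243, 0.97, 0.001, 0.002]
ft_force: [0.1, 0.1, -1.1]
width: 55.0
```

Emit:
arm_command(
  rows=[
    {"hand":-1,"dx":0,"dy":0,"dz":0.04,"spin":0},
    {"hand":-1,"dx":0,"dy":0,"dz":0.08,"spin":0},
    {"hand":-1,"dx":0,"dy":0,"dz":0.12,"spin":0},
    {"hand":-1,"dx":0,"dy":0,"dz":0.16,"spin":0},
  ],
)

```text
time: 19.58
eef_pos: [565.2, -151.8, 235.0]
ee_rot: [0.243, 0.97, 0.001, 0.002]
ft_force: [-0.7, -0.1, -1.7]
width: 55.0
```

Emit:
arm_command(
  rows=[
    {"hand":-1,"dx":0,"dy":0,"dz":0.05,"spin":0},
    {"hand":-1,"dx":0,"dy":0,"dz":0.1,"spin":0},
    {"hand":-1,"dx":0,"dy":0,"dz":0.15,"spin":0},
    {"hand":-1,"dx":0,"dy":0,"dz":0.2,"spin":0},
  ],
)

```text
time: 19.92
eef_pos: [565.2, -151.8, 233.0]
ee_rot: [0.243, 0.97, 0.001, 0.002]
ft_force: [0.1, -0.3, -0.6]
width: 54.9
```

Emit:
arm_command(
  rows=[
    {"hand":-1,"dx":0,"dy":0,"dz":0.04,"spin":0},
    {"hand":-1,"dx":0,"dy":0,"dz":0.08,"spin":0},
    {"hand":-1,"dx":0,"dy":0,"dz":0.12,"spin":0},
  ],
)

```text
time: 20.17
eef_pos: [565.3, -151.9, 232.0]
ee_rot: [0.243, 0.97, 0.001, 0.002]
ft_force: [-1.1, 1.3, 5.2]
width: 55.2
```

Emit:
arm_command(
  rows=[
    {"hand":-1,"dx":0,"dy":0,"dz":0.06,"spin":0},
    {"hand":-1,"dx":0,"dy":0,"dz":0.08,"spin":0},
    {"hand":-1,"dx":0,"dy":0,"dz":0.08,"spin":0},
  ],
)

```text
time: 20.42
eef_pos: [565.2, -151.8, 232.0]
ee_rot: [0.243, 0.97, 0.001, 0.002]
ft_force: [-1.7, 1.5, 5.8]
width: 55.2
```

```bash
python3 - <<'E'
from h import *
im,d,p=cap('wrist'); o=arm.get_obs(); Rt=R.from_quat(o['ee_rot']).as_matrix()
for v in (275,300,330,440,455):
    P=bydepth(p,d,320,v); print(v,(Rt.T@(P-o['eef_pos']))[0].round(1),P[2].round(1))
togo((564.7,-151.8),231.5,61.9)
E
```

```text
275 14.9 52.1
300 3.9 51.5
330 -8.7 53.3
440 -66.2 51.2
455 -74.1 52.0
t 20.47 pos [ 565.2 -151.9  232. ] yaw_y 61.9 F [-1.5  0.5  6.7] w 54.8 -> dxyz [ 0.05 -0.02  0.05] spin 0.0 tilt [ 0.005  0.    -1.   ]
```

Emit:
arm_command(
  rows=[
    {"hand":-1,"dx":0,"dy":0,"dz":0.01,"spin":0},
    {"hand":-1,"dx":0,"dy":0,"dz":0,"spin":0},
    {"hand":0.4,"dx":0,"dy":0,"dz":0,"spin":0},
    {"hand":0.6,"dx":0,"dy":0,"dz":0,"spin":0},
    {"hand":0.9,"dx":0,"dy":0,"dz":0,"spin":0},
    {"hand":0.9,"dx":0,"dy":0,"dz":0,"spin":0},
    {"hand":0.9,"dx":0,"dy":0,"dz":0,"spin":0},
    {"hand":0.9,"dx":0,"dy":0,"dz":0,"spin":0},
  ],
)

```text
time: 21.13
eef_pos: [565.3, -151.8, 231.9]
ee_rot: [0.243, 0.97, 0.001, 0.002]
ft_force: [-0.3, -0.1, -0.4]
width: 88.8
```

Emit:
arm_command(
  rows=[
    {"hand":0.9,"dx":0,"dy":0,"dz":0,"spin":0},
    {"hand":0.9,"dx":0,"dy":0,"dz":-0.5,"spin":0},
    {"hand":0.9,"dx":0,"dy":0,"dz":-2,"spin":0},
    {"hand":0.9,"dx":0,"dy":0,"dz":-4,"spin":0},
    {"hand":0.9,"dx":0,"dy":0,"dz":-6.5,"spin":0},
    {"hand":0.9,"dx":0,"dy":0,"dz":-9,"spin":0},
    {"hand":0.9,"dx":0,"dy":0,"dz":-11.5,"spin":0},
    {"hand":0.9,"dx":0,"dy":0,"dz":-12,"spin":0},
  ],
)

```text
time: 21.8
eef_pos: [565.8, -152.3, 356.3]
ee_rot: [0.243, 0.97, 0.001, 0.006]
ft_force: [0.0, 0.3, -0.3]
width: 89.1
```

Emit:
arm_command(
  rows=[
    {"hand":0.9,"dx":-2,"dy":0,"dz":0,"spin":0},
    {"hand":0.9,"dx":-5,"dy":0,"dz":0,"spin":0},
    {"hand":0.9,"dx":-8,"dy":0,"dz":0,"spin":0},
    {"hand":0.9,"dx":-11,"dy":0,"dz":0,"spin":0},
    {"hand":0.9,"dx":-13,"dy":0,"dz":0,"spin":0},
    {"hand":0.9,"dx":-14,"dy":0,"dz":0,"spin":0},
    {"hand":0.9,"dx":-14,"dy":0,"dz":0,"spin":0},
  ],
)

```text
time: 22.38
eef_pos: [690.4, -219.4, 356.5]
ee_rot: [0.243, 0.97, 0.001, 0.006]
ft_force: [-0.5, -0.3, -0.1]
width: 89.4
```

```bash
python3 - <<'E'
from h import *
togo((564.7,-151.8),231.5,61.9)
im,d,p=cap('wrist'); save('w9',im); np.savez('w9',im=im,d=d,T=p['T'])
h=cv2.cvtColor(im,cv2.COLOR_RGB2HSV); s=((h[...,0]>18)&(h[...,0]<32)&(h[...,1]>150)&(h[...,2]>70)).astype(np.uint8)
c=max(cv2.findContours(s,cv2.RETR_EXTERNAL,cv2.CHAIN_APPROX_NONE)[0],key=cv2.contourArea)[:,0,:]
w=np.array([onplane(p,u,v,53)[:2] for u,v in c],np.float32); print('sheet',cv2.minAreaRect(w),'vs block 598.2 -167.8 (biased alike)')
g=c[:, :].mean(0).astype(int); print([bydepth(p,d,g[0]+a,g[1]+b)[2].round(1) for a,b in((0,0),(0,-40),(0,40),(20,0),(-20,0))])
E
```

```text
t 22.38 pos [ 690.4 -219.4  356.5] yaw_y 61.85 F [-0.5 -0.3 -0.1] w 89.4 -> dxyz [ 1.441e+01 -1.000e-02  1.234e+01] spin -0.05 tilt [ 0.012 -0.002 -1.   ]
sheet ((604.641357421875, -171.38455200195312), (55.7894287109375, 95.40673828125), 61.22909927368164) vs block 598.2 -167.8 (biased alike)
[np.float64(51.8), np.float64(51.3), np.float64(52.2), np.float64(50.8), np.float64(51.6)]
```

View pics/w9.png

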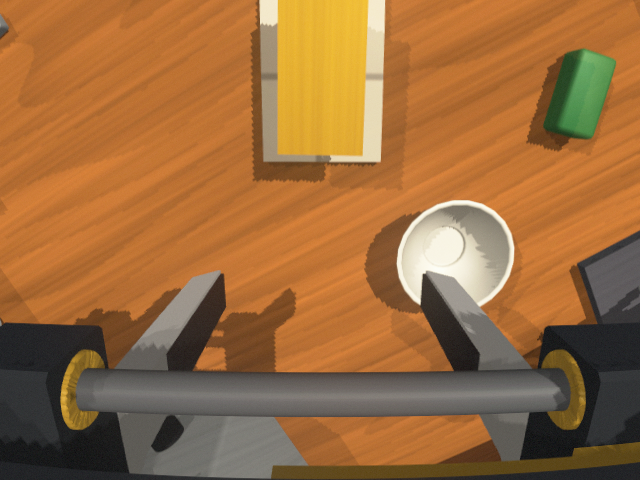

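The sheet lies flat. Its near end, at row 156, puts its centre at about (598.3, -167.8), against the block's (598.2, -167.8). The tile margins look even, and the wax and bowl are where they were.

```bash
python3 -c "
from workcell import arm
print(arm.sign_off())"
```

```text
the job is handed in; nothing more can be done
None
```

The brass sheet is lying flat on the soldering block, centred and lined up lengthwise, and I handed the job in at about 22 s of the 69 s allowed.

- **Slide:** I pressed the sheet with closed fingertips. The highest reading on it was about 11 N, sampled at the end of each call. I slid it out until about 36 mm overhung, a third of its length.
- **Lift and place:** I gripped the overhang by its long edges, lifted it clear and lowered it slowly onto the block. I opened the fingers only once it was resting there, with about 6 N of contact force.

**Last checks:**
- **Position:** the sheet's centre measured (598.3, -167.8) against (598.2, -167.8) for the block. The far end was outside the picture, so the centre comes from the near end plus the known length.
- **Alignment:** the angles agree within about 1°. The sheet reads 61.2°; the block estimates run from 61.6° to 62.3°.
- **Flatness:** depth readings across the sheet were 51–52 mm, about even. Its top should be at 53 mm, which is within calibration error.
- **Bystanders:** the wax and bowl look undisturbed in the last picture. I did not re-check the others after the placing.

**What went wrong on the way:**
- The first pull slipped because I pressed too lightly.
- Dragging tilted the tool a little, and a corrective push moved the sheet back about 4 mm. I recovered that on the next pull.
- I straightened the tool by pressing the fingertips on the board's bare shoulder, with up to about 25 N.

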